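# Shut the hopper gate and load the hopper

### The arm

A 6-joint arm with a two-finger parallel gripper is mounted at the origin on a cart in front of the work surface, level with it; the furniture and walls round the work are solid. World frame = base frame: x ahead of the robot, y to its left, z up, the work surface at z = 0. Lengths are in m, angles in rad, forces in N, time in s.
With the tool pointing down it reaches from about 0.375 to 0.975 m from the base axis. Payload 3.8 kg.
Tool frame: the origin (TCP) lies at the very end of the fingers, on their centre line; the grasp point (between the pads) lies 19 mm behind it; z points along the fingers, y is the direction in which the jaws open and shut (so a half turn about z gives the same grasp; the last joint's range is limited). The gripper opens to 85 mm and grips with 20 to 120 N. Pads are 22 mm wide; open, the fingers measure 114 mm over their backs; the gripper's body (76 mm by 85 mm) begins 54 mm behind the grasp point. The pads swing forward as they close: fully open they stand 13 mm farther back than shut.
Start: joints at [1.094, 0.264, 1.604, -0, 1.274, -0.037], TCP at [0.287, 0.611, 0.231] pointing down, gripper open.
Joint ranges: [-2.63, 2.63], [-0.94, 2.18], [0.31, 2.57], [-1.31, 4.45], [0, 2.66], [-2.55, 2.55]. Speed limits (rad/s): [2.57, 2.57, 3.14, 3.14, 3.14, 3.14].

### API

Orientations are given as a rotation vector (axis times angle).
In Python, from cell import env gives the robot as it stands.
- The arm moves only by the tool apply_moves, never from a script. Its argument "moves" is a list of rows, each an object with "linear": the shift along the tool's x, y, z normalised to -1 to 1, where 1 is 0.4 m, a list of three; "turn": the turn, a rotation vector about the tool's x, y, z normalised to -1 to 1, where 1 is pi/4 rad, a list of three; "gripper": the gripper's target within -1 to 1 (fully open at 1, half-way at 0, shut at -1). In form: [{"linear": [tx, ty, tz], "turn": [rx, ry, rz], "gripper": gripper}, ...]. A call has 1 to 20 rows; each row is the pose to reach, as a shift and turn from the pose commanded when the call began, along the tool's axes at that moment; what a row does not reach only later rows make up. A row lasts 1/10 s, in which the tool goes at most 50 mm and 8.59 degrees, less where a joint would pass 70% of its speed; a pose out of reach is approached as far as the arm can. A call with a number of a shift or a turn outside -1 to 1 is refused whole. A call with a gripper value outside its range is refused whole. The fingers move at their own pace and stop on an object; "grip_force" is the grip in N (left out, the last holds). Time passes only in rows, so rows that repeat a pose let the fingers close. It gives the time, the measured TCP pose, the force and the opening at its end, in the units of the state.
- env.get_obs(): the state, without advancing time (a new reading comes with each control period).
- env.capture(name): name is "scene" or "top" or "wrist"; returns (picture, depth): 420x560x3 uint8, red, green, blue; 420x560 float32, m along the optical axis (not along the pixel's ray), 0 where there is no reading.
- env.camera_model(name): a dict with "K" (3x3 intrinsics, pixels), "eye" and "orientation" of the camera in the world. Camera axes: x right, y down, z forward; pixel columns grow to the right and rows downward; lengths in m; the calibration is good to about 2 mm. A picture is of the moment at which its call begins: read the wrist's pose just before it. camera_model takes no time and is no camera call; for the wrist camera it gives the pose at the moment of the call.
- env.hand_in(): hands the job in, once; it reports no verdict.
Trained networks look in the newest picture that a camera, given by its name, has taken for a name from the list of things; names that differ only in an ending like _2 or _b are one class to them, and where a whole thing is asked for, a point or a joint stands for the part that bears it (a point fixed in the world has none). Each returns a list of dicts, best first, with "score" (0 to 1); they miss things now and then, are a little off and sometimes report something else, mostly with a low value. They report only what shows in the picture. A call takes as long as a camera call.
- env.look_for(thing, camera): "bbox" ([left, top, width, height] as shares, 0 to 1, of the picture: columns of its width, rows of its height, round what is visible of it).
- env.regions_of(thing, camera): "region" (420x560 bool, what is visible of it) and "bbox" ([left, top, width, height] as shares, 0 to 1, of the picture: columns of its width, rows of its height, round what is visible of it).
- env.mark_of(thing, camera): "location" ([column, row] as shares, 0 to 1, of the picture: columns of its width, rows of its height: a listed point, or the origin of a listed thing).
The state is a dict: "clock": time; "joints": joint angles; "dq": joint speeds; "joint_efforts": joint torques, N m; "ee_pos": TCP position; "orientation": TCP orientation; "contact_force": force on the tool from outside, world axes, zero at the start; "moment": the same for the moment, N m; "gripper_width": finger opening in m.
Only numpy, scipy, OpenCV 4.12 (cv2) and the standard library are available. Lean on these libraries where they do the work, as an engineer would, in place of code of your own. Each camera call takes 0.05 s, during which the arm holds its last target.

### The job

Push the slide gate of the small steel hopper shut until its spring catch clicks in and holds it, with a firm, steady push and without ramming it. Then stand the tub of test strips upright in the hopper, on the closed gate. Leave the other things on the bench where they are.

Things in the scene. Friction and masses are not known exactly. Their poses are not given: they have to be found in the camera images.
- hopper: Fixed bench hopper: foot plate 92 x 285 mm, two aluminium side rails (75 mm wide over all, top 78 mm above the bench, from y = -213 to +62 mm) and a square steel hopper open at the top (bore 62 x 62 mm, rim 135 mm above the bench, 78 mm wide outside). Origin on the bench under the bore's centre; z up, +y is the way the gate is pushed shut.
- hopper_floor (a point): Centre of the bore at the height of the gate's top face, 70 mm above the bench: where the centre of the tub's underside stands once the gate is shut; axes as the hopper's.
- gate (a joint): Travel (m) of the slide gate along the hopper's +y: 0 open, more as it shuts; starts at 0 to 0.03. Stiff: about 6 to 9 N to slide, 13 to 18 N over the last 20 mm, where a ramp on it lifts the catch; then the catch drops into a slot (3 mm play either way) and a solid stop ends the travel. It clicks somewhere between 0.080 and 0.104: find it by pushing. Over 60 N is ramming.
- push_plate (a point): Centre of the rear face of the upright push plate at the gate's -y end: push here towards the hopper's +y; axes as the hopper's. It moves with the gate. Plate 56 mm wide along x, 8 mm thick; top edge 127 mm above the bench, face free from 80 mm up (this point is at 96 mm). When shut, its front face is about 34 mm from the catch bridge.
- catch (a joint): Lift (m) of the spring catch: about 0.0045 riding on the gate, up to about 0.0105 on the ramp, 0.000 once dropped in (latched). Its black knob, top 128 to 139 mm above the bench, goes up and down with it on a grey bridge 18 mm thick and 91 mm wide across the rails, clamped 64 to 80 mm on the -y side of the bore's centre (differs every time). Spring 6 to 11 N.
- strip_tub: White upright tub of test strips with a push lid, 48 x 44 mm (x, y), 107 mm tall, 45 g; origin at the centre of the underside, z up. The lid is the top 19 mm; grip it there across its 44 mm.
- sample_cup: White sample cup with lid, 51 mm wide, 63 mm tall, a bystander; origin at the underside.
- buffer_jar: Dark screw-lid jar, 64 mm wide, 110 mm tall, a bystander beyond the hopper; origin at the underside.
- slide_box: Small flat carton, 31 x 80 x 30 mm, a bystander near the tub; origin at the underside.

How it is judged:
By the outcome, as a careful person would: the job done as asked, in the order asked, and still so for the second after the job is handed in, with the robot touching nothing.
It also fails if it takes over 67 s, if anything falls off the work surface, if the arm or the gripper's body presses on something with over 40 N, if the wrist force passes 120 N, or if a joint passes its speed limit or range.

## Working session

There is one attempt and no reset: what is moved stays moved. The work goes in short steps, Python scripts to look and compute and a tool call to move; the robot and the scene stay as the last step left them, time stands still between calls to the robot, and variables do not carry over. Pictures are saved under pics/ and viewed, and the job is handed in when it is done.

Besides the shell and the picture viewer there is one more tool, called after "Emit:" as name(argument=value, ...), one argument or row to a line, values as JSON. apply_moves: Moves the arm, as the interface text tells. Its arguments: {"type":"object","properties":{"moves":{"type":"array"},"grip_force":{"type":"number"}},"required":["moves"]}

```bash
ls; mkdir -p pics
python3 - <<'E'
from cell import env
import cv2,numpy as np
print(env.get_obs())
for n in("scene","top"):
    p,d=env.capture(n); cv2.imwrite(f"pics/{n}0.png",p[:,:,::-1]); np.save(f"pics/{n}0d.npy",d)
    print(n,env.camera_model(n))
    for t in("hopper","hopper_floor","push_plate","strip_tub","sample_cup","buffer_jar","slide_box","catch"):
        m=env.mark_of(t,n)[:1]; print(t,[(np.round(np.array(a["location"])*[560,420],1),round(a["score"],2)) for a in m])
E
```

```text
pics
{'clock': 0.0, 'joints': array([ 1.09412213e+00,  2.64760294e-01,  1.60538530e+00,  2.20117745e-05,
        1.27369153e+00, -3.69094775e-02]), 'dq': array([-2.77596611e-04,  1.26994865e-04,  8.33713448e-04, -1.61494332e-03,
        3.46522869e-04,  6.76793844e-05]), 'joint_efforts': array([-2.57866850e-04, -5.15147460e+01, -3.67297018e+01, -6.53867778e-05,
        1.34335557e-02, -1.14133599e-05]), 'ee_pos': array([0.28702942, 0.61012227, 0.22995111]), 'orientation': array([-0.68510864, -3.06537269,  0.00340096]), 'contact_force': array([ 0.46004127, -0.19155611,  1.15801198]), 'moment': array([-0.01285479, -0.01947923, -0.01914129]), 'gripper_width': 0.08529965698731228}
scene {'K': array([[542.4663104 ,   0.        , 279.02455774],
       [  0.        , 542.4663104 , 210.90329002],
       [  0.        ,   0.        ,   1.        ]]), 'eye': array([ 0.19708564, -0.73732993,  1.11773201]), 'orientation': array([-2.47484642,  0.59164575, -0.1721804 ])}
hopper [(array([230. , 179.6]), 0.62)]
hopper_floor [(array([225.9, 161.2]), 0.55)]
push_plate []
strip_tub [(array([284.3, 323.5]), 0.74)]
sample_cup [(array([173.3, 163.8]), 0.73)]
buffer_jar [(array([293.3, 155.8]), 0.72)]
slide_box [(array([331.3, 335.5]), 0.58)]Traceback (most recent call last):
  File "<stdin>", line 8, in <module>
ValueError: it knows: buffer_jar, hopper, hopper_floor, push_plate, sample_cup, slide_box, strip_tub
```

```bash
cat > h.py <<'E'
from cell import env
import cv2,numpy as np
from scipy.spatial.transform import Rotation as R
def snap(n,tag):
    cm=env.camera_model(n); p,d=env.capture(n); cv2.imwrite(f"pics/{tag}.png",p[:,:,::-1]); np.savez(f"pics/{tag}.npz",p=p,d=d,K=cm["K"],eye=cm["eye"],o=cm["orientation"]); return p,d,cm
def pts(d,cm):
    K=cm["K"];v,u=np.mgrid[:d.shape[0],:d.shape[1]]
    c=np.stack([(u-K[0,2])/K[0,0]*d,(v-K[1,2])/K[1,1]*d,d],-1)
    w=c@R.from_rotvec(cm["orientation"]).as_matrix().T+cm["eye"]; w[d<=0]=np.nan; return w
def ray_z(px,z,cm):
    K=cm["K"];r=R.from_rotvec(cm["orientation"]).apply([(px[0]-K[0,2])/K[0,0],(px[1]-K[1,2])/K[1,1],1]); return cm["eye"]+r*(z-cm["eye"][2])/r[2]
E
python3 - <<'E'
from h import *
for n in("scene","top"):
    p,d,cm=snap(n,n+"1"); W=pts(d,cm); print(n,cm["eye"])
    for t,z in dict(hopper=0,hopper_floor=.07,push_plate=.096,strip_tub=0,sample_cup=0,buffer_jar=0,slide_box=0).items():
        m=env.mark_of(t,n)[:1]; 
        for a in m:
            px=np.array(a["location"])*[560,420]; print(t,px.round(1),round(a["score"],2),ray_z(px,z,cm).round(4))
E
```

```text
scene [ 0.19708564 -0.73732993  1.11773201]
hopper [228.8 176.4] 0.72 [0.4682 0.1176 0.    ]
hopper_floor [225.2 159.6] 0.7 [0.4647 0.1177 0.07  ]
push_plate [245.3 225.7] 0.87 [ 0.421  -0.1023  0.096 ]
strip_tub [283.  323.3] 0.96 [ 0.409  -0.3126  0.    ]
sample_cup [176.  164.9] 0.57 [0.3583 0.2179 0.    ]
slide_box [328.2 334.1] 0.74 [ 0.4849 -0.3791  0.    ]
top [ 0.2496666  -0.07133687  1.43855914]
hopper [216.3 233.2] 0.7 [0.4697 0.1098 0.    ]
hopper_floor [209.5 227.5] 0.77 [0.4752 0.1208 0.07  ]
push_plate [285.1 247.1] 0.61 [ 0.4161 -0.0933  0.096 ]
strip_tub [356.2 252.1] 0.55 [ 0.4131 -0.3057  0.    ]
sample_cup [176.6 271. ] 0.57 [0.3576 0.2234 0.    ]
buffer_jar [222.8 172.1] 0.8 [0.658  0.0946 0.    ]
slide_box [382.8 226.1] 0.77 [ 0.4913 -0.3879  0.    ]
```

View pics/scene0.png

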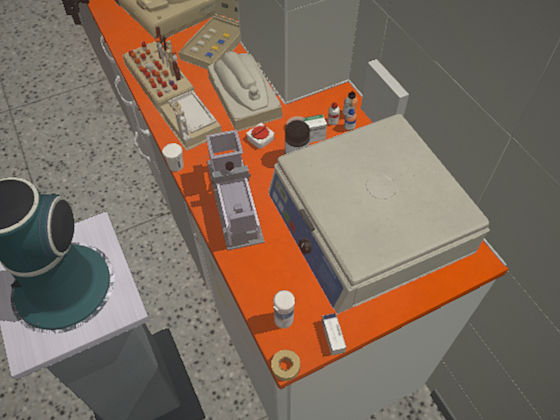

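```bash
ls -la pics
```

```text
total 5232
drwxr-xr-x 2 agent agent    4096 Dec  7 02:56 .
drwxr-xr-x 3 agent agent    4096 Dec  7 02:56 ..
-rw-r--r-- 1 agent agent  380053 Dec  7 02:56 scene0.png
-rw-r--r-- 1 agent agent  940928 Dec  7 02:56 scene0d.npy
-rw-r--r-- 1 agent agent 1647716 Dec  7 02:56 scene1.npz
-rw-r--r-- 1 agent agent  379903 Dec  7 02:56 scene1.png
-rw-r--r-- 1 agent agent 1647716 Dec  7 02:56 top1.npz
-rw-r--r-- 1 agent agent  341074 Dec  7 02:56 top1.png
```

The scene view shows the hopper bore at about (226,145), the rails running down to (243,240), the tub at (284,308), the carton at (333,335), the cup at (173,155), the jar at (297,135), and a large instrument to the right of the rails.

View pics/top1.png

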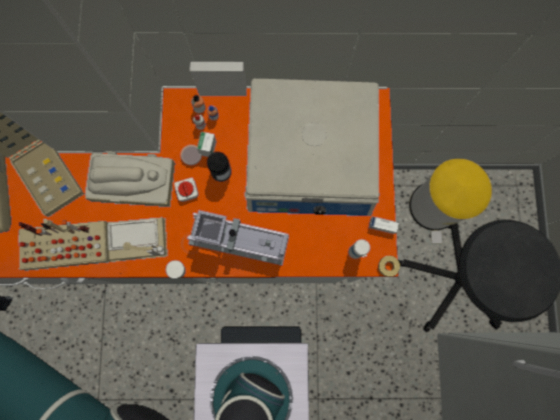

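Run:
```python
from h import *
for n in("scene1","top1"):
    z=np.load(f"pics/{n}.npz"); cm=dict(K=z["K"],eye=z["eye"],orientation=z["o"]); W=pts(z["d"],cm)
    # height map in x .33-.60, y -.45-.30, 1mm cells -> upscale
    m=np.isfinite(W[...,2])&(W[...,0]>.3)&(W[...,0]<.7)&(W[...,1]>-.45)&(W[...,1]<.3)
    P=W[m]; C=z["p"][m]
    img=np.zeros((400,750,3),np.uint8); o=np.argsort(P[:,2])
    for p,c in zip(P[o],C[o]):
        cv2.circle(img,(int((p[1]+.45)*1000),int((.7-p[0])*1000)),1,tuple(int(v) for v in c[::-1]),-1)
    cv2.imwrite(f"pics/ortho_{n}.png",img)
    for lo,hi in((.128,.142),(.07,.084),(.1,.112),(.119,.130)):
        s=P[(P[:,2]>lo)&(P[:,2]<hi)]; print(n,lo,len(s),s.min(0).round(3),s.max(0).round(3))
    # hopper rim rect
    s=P[(P[:,2]>.129)&(P[:,2]<.14)&(P[:,0]<.56)&(P[:,1]>.05)&(P[:,1]<.2)]; print(cv2.minAreaRect((s[:,:2]*1000).astype(np.float32)),np.median(s[:,2]))
    s=P[(P[:,2]>.072)&(P[:,2]<.084)&(P[:,0]<.53)&(P[:,1]>-.2)&(P[:,1]<.2)]; print("rail",cv2.minAreaRect((s[:,:2]*1000).astype(np.float32)),np.median(s[:,2]))
    s=P[(P[:,2]>.1)&(P[:,2]<.11)&(P[:,0]<.53)&(P[:,1]>-.4)&(P[:,1]<-.2)]; print("tub",cv2.minAreaRect((s[:,:2]*1000).astype(np.float32)),np.median(s[:,2]))
    s=P[(P[:,2]>.115)&(P[:,2]<.131)&(P[:,0]<.53)&(P[:,1]>-.25)&(P[:,1]<.05)]; print("plate/knob",s.mean(0), cv2.minAreaRect((s[:,:2]*1000).astype(np.float32)))
```

```text
scene1 0.128 2446 [ 0.393 -0.358  0.128] [0.7   0.28  0.142]
scene1 0.07 2229 [ 0.342 -0.359  0.07 ] [0.7   0.3   0.084]
scene1 0.1 1571 [ 0.389 -0.361  0.1  ] [0.699 0.29  0.112]
scene1 0.119 848 [ 0.393 -0.361  0.119] [0.699 0.295 0.13 ]
((464.0150451660156, 101.77011108398438), (106.54219055175781, 77.96757507324219), 77.33815002441406) 0.13580884770879675
rail ((446.89898681640625, -17.667572021484375), (137.5424041748047, 374.8355712890625), 4.618480682373047) 0.07645621242241984
tub ((413.9206848144531, -307.8011474609375), (44.478965759277344, 40.98703384399414), 62.401302337646484) 0.10706322911931676
plate/knob [ 0.42295717 -0.07651591  0.12464238] ((433.5885314941406, -25.106353759765625), (150.54368591308594, 55.761077880859375), 78.59397888183594)
top1 0.128 4304 [ 0.399 -0.354  0.128] [0.7   0.277 0.142]
top1 0.07 1383 [ 0.336 -0.351  0.07 ] [0.669 0.3   0.084]
top1 0.1 962 [ 0.391 -0.353  0.1  ] [0.69  0.293 0.112]
top1 0.119 371 [ 0.394 -0.348  0.119] [0.697 0.297 0.13 ]
((464.1667175292969, 100.21272277832031), (106.03182220458984, 78.32827758789062), 77.11769104003906) 0.13429244068359525
rail ((452.13568115234375, -10.6531982421875), (140.864013671875, 381.98980712890625), 2.3420894145965576) 0.07580121699768638
tub ((414.8407897949219, -304.5472717285156), (42.44195556640625, 41.982872009277344), 43.73672866821289) 0.10536499481494133
plate/knob [ 0.42265983 -0.08162323  0.12549722] ((423.441650390625, -25.32109832763672), (144.67942810058594, 54.806304931640625), 87.87348175048828)
```

Top view: hopper bore (209,229), knob (233,232), plate (265,243), tub (361,249), carton (384,227), cup (175,269), and the instrument above the rails at x>~0.55.

Run:
```python
from h import *
a=np.vstack([cv2.imread("pics/ortho_scene1.png")[150:400],cv2.imread("pics/ortho_top1.png")[150:400]])
cv2.imwrite("pics/orth.png",a)
for n in("scene1","top1"):
    z=np.load(f"pics/{n}.npz"); cm=dict(K=z["K"],eye=z["eye"],orientation=z["o"]); P=pts(z["d"],cm).reshape(-1,3)
    P=P[np.isfinite(P[:,2])]
    yaw=np.radians(-13); c=np.array([.4735,.119]); 
    H=(P[:,:2]-c)@np.array([[np.cos(yaw),-np.sin(yaw)],[np.sin(yaw),np.cos(yaw)]])  # hopper coords
    print(n)
    g=np.abs(H[:,0])<.06
    Q=np.c_[H,P[:,2]][g]
    for lo in np.arange(-.24,.09,.01):
        s=Q[(Q[:,1]>=lo)&(Q[:,1]<lo+.01)&(Q[:,2]>.04)]
        if len(s): print(f"{lo:.2f}",len(s),"zmax%.3f"%np.percentile(s[:,2],98),"x[z>.07] %.3f %.3f"%tuple(np.percentile(s[s[:,2]>.07][:,0],[2,98]) if (s[:,2]>.07).any() else (0,0)), "x[z>.115] %.3f %.3f"%tuple(np.percentile(s[s[:,2]>.115][:,0],[2,98]) if (s[:,2]>.115).any() else (0,0)))
```

```text
scene1
-0.23 363 zmax0.130 x[z>.07] -0.034 0.022 x[z>.115] -0.031 0.021
-0.22 201 zmax0.131 x[z>.07] -0.040 0.031 x[z>.115] -0.032 0.022
-0.21 34 zmax0.126 x[z>.07] -0.042 0.032 x[z>.115] -0.028 -0.006
-0.20 26 zmax0.084 x[z>.07] -0.041 0.032 x[z>.115] 0.000 0.000
-0.19 27 zmax0.082 x[z>.07] -0.042 0.032 x[z>.115] 0.000 0.000
-0.18 31 zmax0.083 x[z>.07] -0.042 0.032 x[z>.115] 0.000 0.000
-0.17 116 zmax0.081 x[z>.07] -0.041 0.031 x[z>.115] 0.000 0.000
-0.16 105 zmax0.082 x[z>.07] -0.040 0.031 x[z>.115] 0.000 0.000
-0.15 113 zmax0.082 x[z>.07] -0.042 0.031 x[z>.115] 0.000 0.000
-0.14 106 zmax0.082 x[z>.07] -0.040 0.031 x[z>.115] 0.000 0.000
-0.13 103 zmax0.082 x[z>.07] -0.042 0.031 x[z>.115] 0.000 0.000
-0.12 112 zmax0.081 x[z>.07] -0.040 0.030 x[z>.115] 0.000 0.000
-0.11 106 zmax0.082 x[z>.07] -0.042 0.031 x[z>.115] 0.000 0.000
-0.10 104 zmax0.082 x[z>.07] -0.042 0.031 x[z>.115] 0.000 0.000
-0.09 317 zmax0.131 x[z>.07] -0.046 0.036 x[z>.115] -0.025 0.002
-0.08 283 zmax0.134 x[z>.07] -0.048 0.037 x[z>.115] -0.014 0.003
-0.07 81 zmax0.135 x[z>.07] -0.046 0.039 x[z>.115] -0.012 0.001
-0.
[... 1844 characters left out ...]
00
-0.05 146 zmax0.138 x[z>.07] -0.042 0.032 x[z>.115] -0.042 0.032
-0.04 64 zmax0.137 x[z>.07] -0.043 0.033 x[z>.115] -0.042 0.033
-0.03 65 zmax0.139 x[z>.07] -0.043 0.032 x[z>.115] -0.044 0.032
-0.02 81 zmax0.137 x[z>.07] -0.043 0.034 x[z>.115] -0.043 0.034
-0.01 55 zmax0.140 x[z>.07] -0.044 0.033 x[z>.115] -0.044 0.033
0.00 50 zmax0.139 x[z>.07] -0.043 0.033 x[z>.115] -0.043 0.034
0.01 52 zmax0.138 x[z>.07] -0.044 0.033 x[z>.115] -0.043 0.033
0.02 179 zmax0.139 x[z>.07] -0.042 0.030 x[z>.115] -0.042 0.032
0.03 31 zmax0.138 x[z>.07] -0.043 0.031 x[z>.115] -0.042 0.032
0.04 19 zmax0.082 x[z>.07] -0.043 0.030 x[z>.115] 0.000 0.000
0.05 20 zmax0.079 x[z>.07] -0.041 0.033 x[z>.115] 0.000 0.000
```

View pics/orth.png

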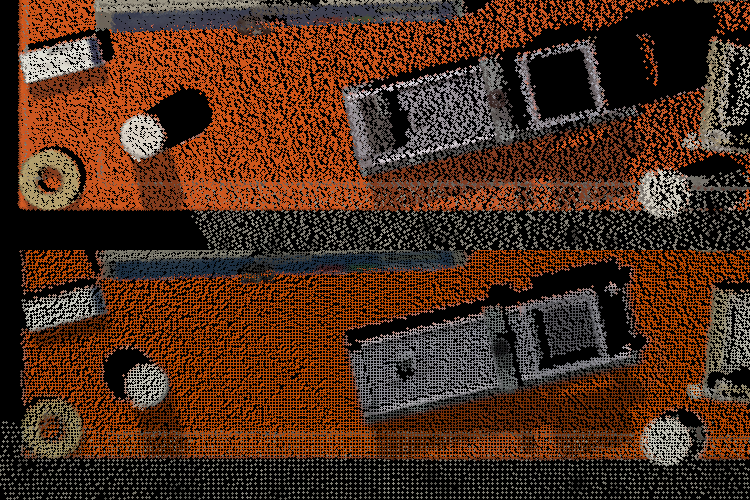

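```bash
cat >> h.py <<'E'
YAW=np.radians(-13.); HC=np.array([.4673,.1153])
HX=np.array([np.cos(YAW),np.sin(YAW),0]); HY=np.array([-np.sin(YAW),np.cos(YAW),0])
def hp(x,y,z): return np.r_[HC,0]+x*HX+y*HY+[0,0,z]
def mv(goal,ydir=None,o=None):
    """relative linear (norm) and turn for goal; ydir= world dir for tool y"""
    o=o or env.get_obs(); r=R.from_rotvec(o["orientation"])
    lin=r.inv().apply(goal-o["ee_pos"])/.4
    t=np.zeros(3)
    if ydir is not None:
        best=None
        for s in(1,-1):
            y=s*np.array(ydir)/np.linalg.norm(ydir); z=np.array([0,0,-1.]); G=R.from_matrix(np.c_[np.cross(y,z),y,z])
            t_=(r.inv()*G).as_rotvec()/(np.pi/4); print("opt",s,"turn",t_.round(4),"deg",round(np.linalg.norm(t_)*45,1))
    print("goal",np.round(goal,4),"lin",lin.round(4)); return lin
E
python3 - <<'E'
from h import *
o=env.get_obs(); print(R.from_rotvec(o["orientation"]).as_matrix().round(3))
mv(hp(0,-.28,.22),HX)
E
```

```text
[[-0.905  0.426 -0.   ]
 [ 0.426  0.905 -0.   ]
 [ 0.    -0.    -1.   ]]
opt 1 turn [-0.      0.      1.7289] deg 77.8
opt -1 turn [-0.     -0.     -2.2711] deg 102.2
goal [ 0.4043 -0.1575  0.22  ] lin [-1.0822 -1.6135  0.0282]
```

Emit:
apply_moves(
  moves=[
    {"linear":[-0.54,-0.81,0],"turn":[0,0,0.86],"gripper":-1},
    {"linear":[-0.54,-0.81,0],"turn":[0,0,0.86],"gripper":-1},
    {"linear":[-0.54,-0.81,0],"turn":[0,0,0.86],"gripper":-1},
    {"linear":[-0.54,-0.81,0],"turn":[0,0,0.86],"gripper":-1},
    {"linear":[-0.54,-0.81,0],"turn":[0,0,0.86],"gripper":-1},
    {"linear":[-0.54,-0.81,0],"turn":[0,0,0.86],"gripper":-1},
    {"linear":[-0.54,-0.81,0],"turn":[0,0,0.86],"gripper":-1},
    {"linear":[-0.54,-0.81,0],"turn":[0,0,0.86],"gripper":-1},
    {"linear":[-0.54,-0.81,0],"turn":[0,0,0.86],"gripper":-1},
    {"linear":[-0.54,-0.81,0],"turn":[0,0,0.86],"gripper":-1},
  ],
)

```text
clock: 2.2
ee_pos: [0.3452, 0.2252, 0.2317]
orientation: [1.666, 2.663, 0.002]
contact_force: [-0.2, 0.6, 0.0]
gripper_width: -0.0002
```

Run:
```python
from h import *
o=env.get_obs();print(o["ee_pos"],o["joints"].round(3),o["gripper_width"])
mv(hp(0,-.28,.22),HX)
snap("wrist","w0")
```

```text
[0.34520479 0.22521347 0.23169353] [ 5.170e-01 -2.570e-01  2.125e+00  1.000e-03  1.271e+00  6.400e-02] -0.00018697886473499373
opt 1 turn [ 0.0014 -0.0014  0.8655] deg 38.9
opt -1 turn [ 1.7000e-03  1.8000e-03 -3.1345e+00] deg 141.1
goal [ 0.4043 -0.1575  0.22  ] lin [-0.9251 -0.2858  0.0283]
```

View pics/w0.png

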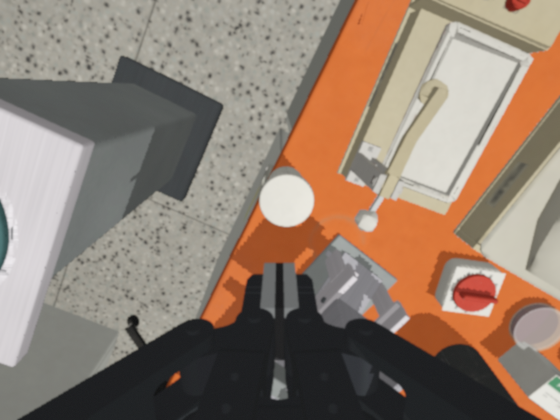

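The wrist view shows the cup at (287,198), fingers at the bottom centre, and hopper's end at (350,290); image up is tool +x.

Emit:
apply_moves(
  moves=[
    {"linear":[-0.45,-0.22,0.0],"turn":[0,0,0.43],"gripper":-1},
    {"linear":[-0.45,-0.22,0.0],"turn":[0,0,0.43],"gripper":-1},
    {"linear":[-0.45,-0.22,0.0],"turn":[0,0,0.43],"gripper":-1},
    {"linear":[-0.45,-0.22,0.0],"turn":[0,0,0.43],"gripper":-1},
    {"linear":[-0.925,-0.286,0.028],"turn":[0,0,0.866],"gripper":-1},
    {"linear":[-0.925,-0.286,0.028],"turn":[0,0,0.866],"gripper":-1},
    {"linear":[-0.925,-0.286,0.028],"turn":[0,0,0.866],"gripper":-1},
    {"linear":[-0.925,-0.286,0.028],"turn":[0,0,0.866],"gripper":-1},
    {"linear":[-0.925,-0.286,0.028],"turn":[0,0,0.866],"gripper":-1},
    {"linear":[-0.925,-0.286,0.028],"turn":[0,0,0.866],"gripper":-1},
    {"linear":[-0.925,-0.286,0.028],"turn":[0,0,0.866],"gripper":-1},
  ],
)

```text
clock: 3.35
ee_pos: [0.4051, -0.1554, 0.2198]
orientation: [-2.453, -1.96, -0.0]
contact_force: [-0.7, 0.6, 1.0]
gripper_width: 0.0001
```

```bash
cat >> h.py <<'E'
def prof(d,cm,dh=.01,rng=(-.24,.07)):
    P=pts(d,cm).reshape(-1,3);P=P[np.isfinite(P[:,2])]; D=P-np.r_[HC,0]
    return np.c_[D@HX,D@HY,P[:,2]]
E
python3 - <<'E'
from h import *
o=env.get_obs();print(o["ee_pos"],o["joints"].round(3),o["gripper_width"])
p,d,cm=snap("wrist","w1"); print(cm["eye"])
for t,z in dict(hopper_floor=.07,push_plate=.096).items():
    for a in env.mark_of(t,"wrist")[:2]:
        px=np.array(a["location"])*[560,420]; print(t,px.round(1),round(a["score"],2),ray_z(px,z,cm).round(4))
Q=prof(d,cm)
s=Q[(Q[:,2]>.1)&(Q[:,2]<.145)&(abs(Q[:,0])<.05)&(Q[:,1]<-.1)]; print("plate",len(s),np.percentile(s,[1,5,50,95,99],axis=0).round(4) if len(s) else 0)
E
```

```text
[ 0.4051478  -0.15539894  0.21977085] [-4.240e-01 -1.990e-01  2.102e+00  1.000e-03  1.239e+00 -2.020e-01] 6.500165144821397e-05
[ 0.42388425 -0.07655468  0.36176165]
push_plate [283.3 119.4] 0.96 [ 0.4221 -0.097   0.096 ]
plate 1645 [[-0.0261 -0.2171  0.1243]
 [-0.0237 -0.2165  0.1249]
 [ 0.0012 -0.2113  0.1262]
 [ 0.0259 -0.206   0.1274]
 [ 0.0282 -0.2058  0.1279]]
```

View pics/w1.png

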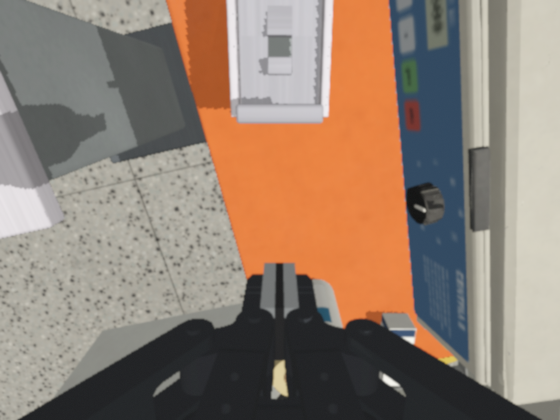

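The wrist view shows the push plate at (281,113) squarely ahead, at hopper y -0.217..-0.206, centred at x≈0.001.

Run:
```python
from h import *
o=env.get_obs(); D=o["ee_pos"]-np.r_[HC,0]; print(D@HX,D@HY)
mv(hp(0.001,-.265,.092),HX); mv(hp(0.001,-.235,.092),HX)
```

```text
0.0002059593379683466 -0.2778089305673812
opt 1 turn [ 0.0002 -0.0003  0.0063] deg 0.3
opt -1 turn [ 4.0000e-04  3.0000e-04 -3.9937e+00] deg 179.7
goal [ 0.4087 -0.1431  0.092 ] lin [0.0319 0.0021 0.3204]
opt 1 turn [ 0.0002 -0.0003  0.0063] deg 0.3
opt -1 turn [ 4.0000e-04  3.0000e-04 -3.9937e+00] deg 179.7
goal [ 0.4154 -0.1139  0.092 ] lin [0.1069 0.0025 0.3204]
```

Emit:
apply_moves(
  moves=[
    {"linear":[0.02,0.002,0.12],"turn":[0,0,0.006],"gripper":-1},
    {"linear":[0.03,0.002,0.24],"turn":[0,0,0.006],"gripper":-1},
    {"linear":[0.032,0.002,0.32],"turn":[0,0,0.006],"gripper":-1},
    {"linear":[0.032,0.002,0.32],"turn":[0,0,0.006],"gripper":-1},
    {"linear":[0.05,0.002,0.32],"turn":[0,0,0.006],"gripper":-1},
    {"linear":[0.07,0.002,0.32],"turn":[0,0,0.006],"gripper":-1},
    {"linear":[0.09,0.002,0.32],"turn":[0,0,0.006],"gripper":-1},
    {"linear":[0.107,0.002,0.32],"turn":[0,0,0.006],"gripper":-1},
    {"linear":[0.107,0.002,0.32],"turn":[0,0,0.006],"gripper":-1},
  ],
)

```text
clock: 4.4
ee_pos: [0.4162, -0.1148, 0.0932]
orientation: [2.458, 1.953, 0.002]
contact_force: [0.3, -0.8, -0.3]
gripper_width: 0.0002
```

```bash
cat >> h.py <<'E'
def st():
    o=env.get_obs(); D=o["ee_pos"]-np.r_[HC,0]; f=o["contact_force"]
    print("t",o["clock"],"hx %.4f hy %.4f z %.4f"%(D@HX,D@HY,o["ee_pos"][2]),"F hx %.1f hy %.1f z %.1f"%(f@HX,f@HY,f[2]),"w",o["gripper_width"]); return o
E
python3 -c "
from h import *
st()"
```

```text
t 4.4 hx 0.0020 hy -0.2357 z 0.0932 F hx 0.5 hy -0.7 z -0.3 w 0.00018012203178458251
```

Emit:
apply_moves(
  moves=[
    {"linear":[0.0075,0.002,0],"turn":[0,0,0],"gripper":-1},
    {"linear":[0.015,0.002,0],"turn":[0,0,0],"gripper":-1},
    {"linear":[0.0225,0.002,0],"turn":[0,0,0],"gripper":-1},
    {"linear":[0.03,0.002,0],"turn":[0,0,0],"gripper":-1},
    {"linear":[0.0375,0.002,0],"turn":[0,0,0],"gripper":-1},
    {"linear":[0.045,0.002,0],"turn":[0,0,0],"gripper":-1},
    {"linear":[0.0525,0.002,0],"turn":[0,0,0],"gripper":-1},
    {"linear":[0.06,0.002,0],"turn":[0,0,0],"gripper":-1},
    {"linear":[0.0675,0.002,0],"turn":[0,0,0],"gripper":-1},
    {"linear":[0.075,0.002,0],"turn":[0,0,0],"gripper":-1},
  ],
)

```text
clock: 5.4
ee_pos: [0.4221, -0.0892, 0.0922]
orientation: [2.457, 1.952, -0.008]
contact_force: [-3.9, -11.9, 1.2]
gripper_width: -0.0002
```

```bash
python3 -c "
from h import *
st()"
```

```text
t 5.4 hx 0.0020 hy -0.2094 z 0.0922 F hx -1.2 hy -12.4 z 1.2 w -0.00016112153071733468
```

Emit:
apply_moves(
  moves=[
    {"linear":[0.0075,0,0],"turn":[0,0,0],"gripper":-1},
    {"linear":[0.015,0,0],"turn":[0,0,0],"gripper":-1},
    {"linear":[0.0225,0,0],"turn":[0,0,0],"gripper":-1},
    {"linear":[0.03,0,0],"turn":[0,0,0],"gripper":-1},
    {"linear":[0.0375,0,0],"turn":[0,0,0],"gripper":-1},
    {"linear":[0.045,0,0],"turn":[0,0,0],"gripper":-1},
    {"linear":[0.0525,0,0],"turn":[0,0,0],"gripper":-1},
    {"linear":[0.06,0,0],"turn":[0,0,0],"gripper":-1},
    {"linear":[0.0675,0,0],"turn":[0,0,0],"gripper":-1},
    {"linear":[0.075,0,0],"turn":[0,0,0],"gripper":-1},
  ],
)

```text
clock: 6.4
ee_pos: [0.4288, -0.0599, 0.0921]
orientation: [2.457, 1.953, -0.008]
contact_force: [-3.9, -12.6, 2.4]
gripper_width: -0.0001
```

```bash
python3 -c "
from h import *
st()
p,d,cm=snap('wrist','w2');snap('top','t2')
Q=prof(d,cm)
s=Q[(Q[:,2]>.1)&(Q[:,2]<.145)&(abs(Q[:,0])<.05)&(Q[:,1]<-.1)]; print('plate',len(s),np.percentile(s,[1,5,50,95,99],axis=0).round(4))"
```

```text
t 6.4 hx 0.0019 hy -0.1794 z 0.0921 F hx -1.0 hy -13.1 z 2.4 w -0.0001466222525854527
plate 13928 [[-0.0291 -0.1879  0.101 ]
 [-0.0243 -0.1828  0.1048]
 [ 0.0019 -0.1657  0.1266]
 [ 0.027  -0.1574  0.144 ]
 [ 0.0348 -0.1568  0.1448]]
```

View pics/w2.png

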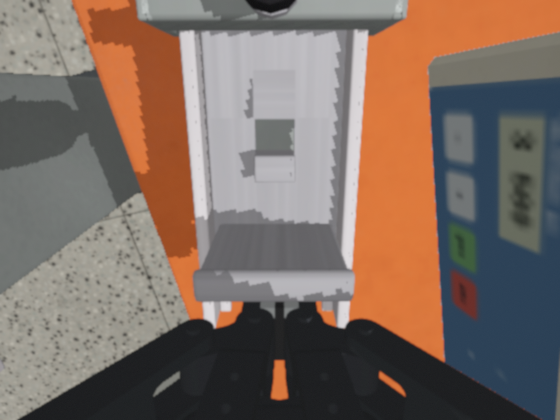

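The wrist view shows the plate edge at (275,285) in contact with the fingers, the gate's ramp and slot at (275,150), and the bridge with knob at (270,10).

Emit:
apply_moves(
  moves=[
    {"linear":[0.006,0,0],"turn":[0,0,0],"gripper":-1},
    {"linear":[0.012,0,0],"turn":[0,0,0],"gripper":-1},
    {"linear":[0.018,0,0],"turn":[0,0,0],"gripper":-1},
    {"linear":[0.024,0,0],"turn":[0,0,0],"gripper":-1},
    {"linear":[0.03,0,0],"turn":[0,0,0],"gripper":-1},
    {"linear":[0.036,0,0],"turn":[0,0,0],"gripper":-1},
    {"linear":[0.042,0,0],"turn":[0,0,0],"gripper":-1},
    {"linear":[0.048,0,0],"turn":[0,0,0],"gripper":-1},
    {"linear":[0.054,0,0],"turn":[0,0,0],"gripper":-1},
    {"linear":[0.06,0,0],"turn":[0,0,0],"gripper":-1},
  ],
)

```text
clock: 7.5
ee_pos: [0.4339, -0.0372, 0.0921]
orientation: [2.456, 1.953, -0.01]
contact_force: [-5.7, -17.5, 4.0]
gripper_width: 0.0001
```

```bash
python3 -c "
from h import *
st()"
```

```text
t 7.5 hx 0.0018 hy -0.1561 z 0.0921 F hx -1.6 hy -18.3 z 4.0 w 7.667401875136276e-05
```

Force is rising, so the ramp has probably started. Smaller steps now.

Emit:
apply_moves(
  moves=[
    {"linear":[0.005,0,0],"turn":[0,0,0],"gripper":-1},
    {"linear":[0.01,0,0],"turn":[0,0,0],"gripper":-1},
    {"linear":[0.015,0,0],"turn":[0,0,0],"gripper":-1},
    {"linear":[0.02,0,0],"turn":[0,0,0],"gripper":-1},
    {"linear":[0.025,0,0],"turn":[0,0,0],"gripper":-1},
  ],
)

```text
clock: 8.0
ee_pos: [0.4359, -0.0284, 0.0921]
orientation: [2.455, 1.953, -0.013]
contact_force: [-7.2, -20.8, 5.5]
gripper_width: -0.0
```

```bash
python3 -c "
from h import *
st()"
```

```text
t 8.0 hx 0.0017 hy -0.1471 z 0.0921 F hx -2.4 hy -21.9 z 5.5 w -3.1507497565820666e-05
```

Emit:
apply_moves(
  moves=[
    {"linear":[0.00375,0,0],"turn":[0,0,0],"gripper":-1},
    {"linear":[0.0075,0,0],"turn":[0,0,0],"gripper":-1},
    {"linear":[0.01125,0,0],"turn":[0,0,0],"gripper":-1},
    {"linear":[0.015,0,0],"turn":[0,0,0],"gripper":-1},
  ],
)

```text
clock: 8.4
ee_pos: [0.4375, -0.0214, 0.0921]
orientation: [2.458, 1.953, -0.01]
contact_force: [-4.5, -11.3, 3.5]
gripper_width: 0.0001
```

```bash
python3 -c "
from h import *
st()"
```

```text
t 8.4 hx 0.0017 hy -0.1399 z 0.0921 F hx -1.9 hy -12.0 z 3.5 w 6.0589978340254945e-05
```

Emit:
apply_moves(
  moves=[
    {"linear":[0.00375,0,0],"turn":[0,0,0],"gripper":-1},
    {"linear":[0.0075,0,0],"turn":[0,0,0],"gripper":-1},
    {"linear":[0.01125,0,0],"turn":[0,0,0],"gripper":-1},
  ],
)

```text
clock: 8.7
ee_pos: [0.4393, -0.0147, 0.0919]
orientation: [2.46, 1.953, -0.003]
contact_force: [-2.4, -7.0, 1.1]
gripper_width: -0.0003
```

```bash
python3 -c "
from h import *
st();snap('wrist','w3')"
```

```text
t 8.7 hx 0.0020 hy -0.1329 z 0.0919 F hx -0.8 hy -7.4 z 1.1 w -0.00028652648709681205
```

View pics/w3.png

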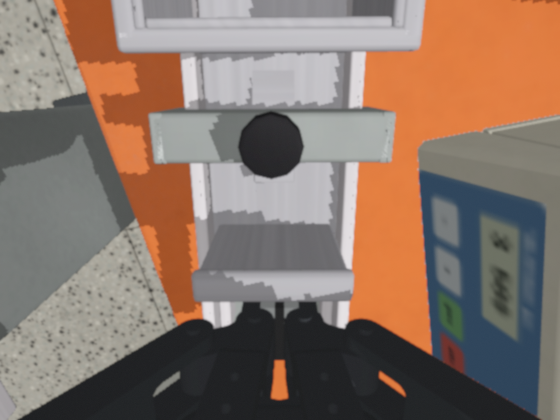

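The knob is at (270,145) on the bridge with the plate at (275,285). The force has dropped to 7 N, so the catch may have clicked. I'll continue gently to the stop.

Emit:
apply_moves(
  moves=[
    {"linear":[0.004,0,0],"turn":[0,0,0],"gripper":-1},
    {"linear":[0.008,0,0],"turn":[0,0,0],"gripper":-1},
  ],
)

```text
clock: 8.95
ee_pos: [0.44, -0.0118, 0.0919]
orientation: [2.459, 1.953, -0.004]
contact_force: [-2.2, -7.0, 1.6]
gripper_width: 0.0004
```

```bash
python3 -c "
from h import *
st()
for n in ('w2','w3'):
    z=np.load(f'pics/{n}.npz'); cm=dict(K=z['K'],eye=z['eye'],orientation=z['o']); Q=prof(z['d'],cm)
    p=Q[(Q[:,2]>.11)&(Q[:,2]<.13)&(abs(Q[:,0])<.025)&(Q[:,1]<-.1)]; 
    b=Q[(Q[:,2]>.09)&(abs(abs(Q[:,0])-.03)<.012)&(Q[:,1]>-.105)&(Q[:,1]<-.055)]
    k=Q[(Q[:,2]>.118)&(abs(Q[:,0])<.02)&(Q[:,1]>-.095)&(Q[:,1]<-.055)]
    for s,nm in((p,'plate'),(b,'bridge'),(k,'knob')):
        if len(s): print(n,nm,len(s),np.percentile(s,[1,50,99],axis=0).round(4).tolist())
"
```

```text
t 8.95 hx 0.0019 hy -0.1299 z 0.0919 F hx -0.5 hy -7.3 z 1.6 w 0.00037094123177214635
w2 plate 6797 [[-0.0244, -0.1875, 0.1104], [0.0016, -0.1616, 0.1261], [0.0244, -0.1566, 0.1296]]
w2 bridge 4225 [[-0.0414, -0.0774, 0.0906], [-0.0183, -0.0753, 0.1059], [0.0415, -0.0715, 0.1078]]
w2 knob 499 [[-0.0058, -0.0781, 0.121], [0.0005, -0.0772, 0.1289], [0.0067, -0.0753, 0.1321]]
w3 plate 6809 [[-0.0244, -0.1412, 0.1105], [0.0017, -0.1152, 0.1261], [0.0244, -0.1102, 0.1294]]
w3 bridge 7199 [[-0.0414, -0.0769, 0.0958], [0.018, -0.0673, 0.1063], [0.0415, -0.0591, 0.1078]]
w3 knob 3375 [[-0.0085, -0.0768, 0.1222], [0.0005, -0.0674, 0.1272], [0.0094, -0.0587, 0.1287]]
```

Emit:
apply_moves(
  moves=[
    {"linear":[0.004,0,0],"turn":[0,0,0],"gripper":-1},
    {"linear":[0.008,0,0],"turn":[0,0,0],"gripper":-1},
  ],
)

```text
clock: 9.15
ee_pos: [0.4407, -0.0086, 0.092]
orientation: [2.459, 1.953, -0.004]
contact_force: [-1.9, -6.6, 1.8]
gripper_width: -0.0002
```

```bash
python3 -c "
from h import *
st()"
```

```text
t 9.15 hx 0.0020 hy -0.1267 z 0.0920 F hx -0.4 hy -6.9 z 1.8 w -0.00015042000505085536
```

Emit:
apply_moves(
  moves=[
    {"linear":[0.004,0,0],"turn":[0,0,0],"gripper":-1},
    {"linear":[0.008,0,0],"turn":[0,0,0],"gripper":-1},
  ],
)

```text
clock: 9.35
ee_pos: [0.4409, -0.0079, 0.092]
orientation: [2.455, 1.954, -0.011]
contact_force: [-5.5, -21.2, 4.8]
gripper_width: 0.0001
```

```bash
python3 -c "
from h import *
st()"
```

```text
t 9.35 hx 0.0020 hy -0.1260 z 0.0920 F hx -0.6 hy -21.9 z 4.8 w 0.00010020253674282675
```

Solid stop reached at 22 N. Back off and check the catch height.

Emit:
apply_moves(
  moves=[
    {"linear":[-0.025,0,0],"turn":[0,0,0],"gripper":-1},
    {"linear":[-0.075,0,0],"turn":[0,0,0],"gripper":-1},
    {"linear":[-0.1,0,-0.1],"turn":[0,0,0],"gripper":-1},
    {"linear":[-0.1,0,-0.2],"turn":[0,0,0],"gripper":-1},
    {"linear":[-0.1,0,-0.3],"turn":[0,0,0],"gripper":-1},
    {"linear":[-0.1,0,-0.3],"turn":[0,0,0],"gripper":-1},
  ],
)

```text
clock: 9.95
ee_pos: [0.4374, -0.0438, 0.2187]
orientation: [2.455, 1.947, 0.015]
contact_force: [0.5, 0.1, 0.2]
gripper_width: 0.0001
```

```bash
python3 -c "
from h import *
st()
snap('wrist','w4');snap('top','t4');snap('scene','s4')
for n in ('scene1','top1','t2','w2','w3','w4','t4','s4'):
    z=np.load(f'pics/{n}.npz'); cm=dict(K=z['K'],eye=z['eye'],orientation=z['o']); Q=prof(z['d'],cm)
    p=Q[(Q[:,2]>.11)&(Q[:,2]<.13)&(abs(Q[:,0])<.025)&(Q[:,1]<-.1)&(Q[:,1]>-.23)]; 
    b=Q[(Q[:,2]>.09)&(Q[:,2]<.12)&(abs(abs(Q[:,0])-.03)<.012)&(Q[:,1]>-.1)&(Q[:,1]<-.055)]
    k=Q[(Q[:,2]>.118)&(abs(Q[:,0])<.007)&(Q[:,1]>-.075)&(Q[:,1]<-.062)]
    for s,nm in((p,'plate'),(b,'bridge'),(k,'knob')):
        if len(s): print(n,nm,len(s),np.percentile(s,[2,50,98],axis=0).round(4).tolist())
"
```

```text
t 9.95 hx 0.0066 hy -0.1617 z 0.2187 F hx 0.4 hy 0.2 z 0.2 w 9.606239702240726e-05
scene1 plate 180 [[-0.0235, -0.2188, 0.1111], [-0.0003, -0.2152, 0.1255], [0.0242, -0.2053, 0.1296]]
scene1 bridge 213 [[-0.041, -0.0787, 0.0904], [-0.0184, -0.0747, 0.1062], [0.0411, -0.0588, 0.1127]]
scene1 knob 32 [[-0.0064, -0.0747, 0.1236], [0.0001, -0.0693, 0.1338], [0.007, -0.0633, 0.137]]
top1 plate 77 [[-0.0238, -0.2152, 0.1198], [-0.0003, -0.2091, 0.1254], [0.0241, -0.2035, 0.1293]]
top1 bridge 124 [[-0.0418, -0.0755, 0.0932], [-0.0189, -0.0672, 0.106], [0.0407, -0.0578, 0.1112]]
top1 knob 26 [[-0.0062, -0.0741, 0.1279], [0.0008, -0.0683, 0.1318], [0.0067, -0.0621, 0.1356]]
t2 plate 4 [[-0.0246, -0.1607, 0.1225], [-0.0221, -0.1573, 0.1244], [-0.0205, -0.1542, 0.1275]]
t2 bridge 93 [[-0.0408, -0.0744, 0.1002], [-0.0202, -0.0651, 0.1061], [0.0405, -0.0575, 0.1104]]
t2 knob 25 [[-0.0067, -0.0744, 0.1276], [-0.0001, -0.0686, 0.1329], [0.0066, -0.0622, 0.1367]]
w2 plate 6797 [[-0.0237, -0.1845, 0.1109], [0.0016, -0.1616, 0.1261], [0.0238, -0.1568, 0.1293]]
w2 bridge 4225 [[-0.041, -0.0774, 0.0912]
[... 592 characters left out ...]
2, 0.1063], [0.041, -0.0596, 0.1078]]
w4 knob 531 [[-0.0065, -0.0749, 0.1259], [0.0002, -0.0686, 0.1274], [0.0069, -0.0625, 0.1289]]
t4 plate 68 [[-0.0238, -0.1142, 0.114], [-0.0052, -0.1076, 0.1251], [0.0188, -0.1022, 0.1294]]
t4 bridge 36 [[-0.0407, -0.0755, 0.0937], [-0.0264, -0.0728, 0.1047], [0.0285, -0.0684, 0.1103]]
t4 knob 11 [[-0.0061, -0.0748, 0.1185], [0.0007, -0.0723, 0.1261], [0.0052, -0.07, 0.13]]
s4 plate 168 [[-0.0236, -0.1174, 0.1105], [-0.0014, -0.1141, 0.1246], [0.0243, -0.104, 0.1296]]
s4 bridge 167 [[-0.0413, -0.0789, 0.0919], [-0.0223, -0.0747, 0.106], [0.041, -0.0601, 0.1119]]
s4 knob 8 [[-0.0063, -0.0743, 0.1208], [-0.0053, -0.069, 0.1294], [-0.0035, -0.0645, 0.1304]]
```

View pics/w4.png

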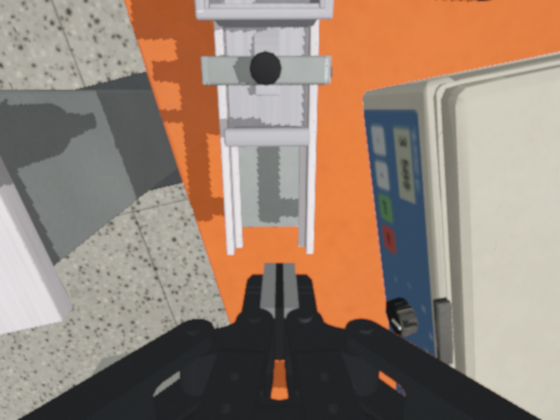

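Catch knob fell from about 0.132 to 0.1274, so the gate is latched, with the plate at (268,137) near the bridge at (265,70). Next, the tub.

```bash
python3 -c "
from h import *
mv(np.array([.395,-.39,.25]),HX)"
```

```text
opt 1 turn [ 0.0001 -0.0008 -0.0031] deg 0.1
opt -1 turn [-1.3000e-03 -1.0000e-04  3.9969e+00] deg 179.9
goal [ 0.395 -0.39   0.25 ] lin [-0.8659  0.1052 -0.0961]
```

Emit:
apply_moves(
  moves=[
    {"linear":[-0.2,0.02,-0.09],"turn":[0,0,0],"gripper":1},
    {"linear":[-0.86,0.105,-0.09],"turn":[0,0,0],"gripper":1},
    {"linear":[-0.86,0.105,-0.09],"turn":[0,0,0],"gripper":1},
    {"linear":[-0.86,0.105,-0.09],"turn":[0,0,0],"gripper":1},
    {"linear":[-0.86,0.105,-0.09],"turn":[0,0,0],"gripper":1},
    {"linear":[-0.86,0.105,-0.09],"turn":[0,0,0],"gripper":1},
    {"linear":[-0.86,0.105,-0.09],"turn":[0,0,0],"gripper":1},
    {"linear":[-0.86,0.105,-0.09],"turn":[0,0,0],"gripper":1},
    {"linear":[-0.86,0.105,-0.09],"turn":[0,0,0],"gripper":1},
    {"linear":[-0.86,0.105,-0.09],"turn":[0,0,0],"gripper":1},
  ],
)

```text
clock: 11.1
ee_pos: [0.3951, -0.3863, 0.2462]
orientation: [-2.458, -1.951, -0.001]
contact_force: [0.0, -0.2, -0.4]
gripper_width: 0.0854
```

```bash
python3 -c "
from h import *
st()
p,d,cm=snap('wrist','w5'); W=pts(d,cm)
for a in env.mark_of('strip_tub','wrist')[:1]:
    px=np.array(a['location'])*[560,420]; print(px,a['score'],ray_z(px,0,cm))
m=np.isfinite(W[...,2])&(W[...,2]>.098)&(W[...,2]<.115)&(W[...,0]<.5)&(W[...,1]>-.36)&(W[...,1]<-.25)
s=W[m]; print(len(s),np.median(s[:,2]),s.min(0),s.max(0)); print(cv2.minAreaRect((s[:,:2]*1000).astype(np.float32)))
for a in range(0,180,10):
    u=np.array([np.cos(np.radians(a)),np.sin(np.radians(a))]); q=np.percentile(s[:,:2]@u,[.5,99.5]); print(a,round((q[1]-q[0])*1000,1),end=' | ')
"
```

```text
t 11.1 hx 0.0425 hy -0.5050 z 0.2462 F hx 0.1 hy -0.2 z -0.4 w 0.08543560470659085
[279.384  84.882] 0.71 [ 0.41501824 -0.30240495  0.        ]
2848 0.1057674665177071 [ 0.38918414 -0.32901075  0.09804441] [ 0.43648932 -0.28553553  0.10875038]
((414.7694396972656, -307.32513427734375), (43.62696838378906, 43.682098388671875), 61.12225341796875)
0 44.8 | 10 45.4 | 20 45.5 | 30 44.9 | 40 44.0 | 50 42.7 | 60 42.0 | 70 41.9 | 80 41.8 | 90 41.8 | 100 41.9 | 110 41.8 | 120 41.7 | 130 41.9 | 140 41.9 | 150 41.8 | 160 42.4 | 170 43.8 |
```

View pics/w5.png

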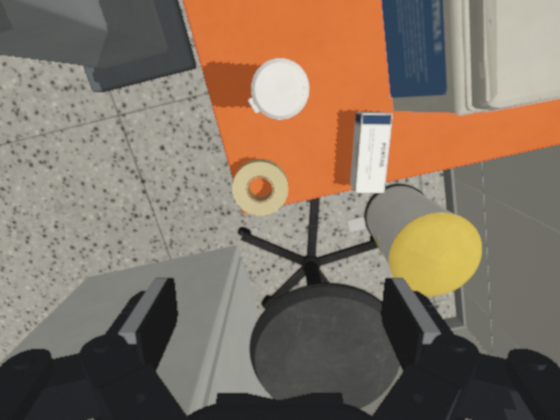

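The wrist view shows a round lid centred at (281,88), with its tab at (254,106), and the carton at (372,152). The tub's long axis is therefore about 20° in the world, so I'll grip across it.

```bash
python3 -c "
from h import *
from h import R
st()
z=np.load('pics/w5.npz'); cm=dict(K=z['K'],eye=z['eye'],orientation=z['o']); W=pts(z['d'],cm)
m=np.isfinite(W[...,2])&(W[...,2]>.085)&(W[...,2]<.115)&(W[...,0]<.5)&(W[...,1]>-.36)&(W[...,1]<-.25)
s=W[m&(W[...,2]>.1)]
c,r=None,None
hull=cv2.convexHull((s[:,:2]*1000).astype(np.float32))[:,0]
# robust circle
from scipy.optimize import least_squares
f=least_squares(lambda p:np.hypot(*(hull-p[:2]).T)-p[2],[414,-307,22],loss='soft_l1',f_scale=.4); print('circle',f.x)
a=W[m]; rr=np.hypot(*(a[:,:2]*1000-f.x[:2]).T); o=a[rr>f.x[2]+1.5]; print('tab',len(o),o.mean(0), np.degrees(np.arctan2(*(o[:,:2].mean(0)*1000-f.x[:2])[::-1])))
g=np.r_[f.x[:2]/1000,.0785]
tx=np.radians(20); 
for zz in (.20,.0785): g[2]=zz; mv(g.copy(),[np.cos(tx+np.pi/2),np.sin(tx+np.pi/2),0])
"
```

```text
t 11.2 hx 0.0430 hy -0.5047 z 0.2472 F hx 0.2 hy -0.3 z -0.1 w 0.0857046567482304
circle [ 414.59567524 -307.36823696   21.84972225]
tab 44 [ 0.39139333 -0.31415984  0.09943333] -163.68461402848726
opt 1 turn [ 9.0000e-04 -2.8000e-03 -2.7343e+00] deg 123.0
opt -1 turn [-2.4000e-03 -8.0000e-04  1.2657e+00] deg 57.0
goal [ 0.4146 -0.3074  0.2   ] lin [0.2024 0.0019 0.1182]
opt 1 turn [ 9.0000e-04 -2.8000e-03 -2.7343e+00] deg 123.0
opt -1 turn [-2.4000e-03 -8.0000e-04  1.2657e+00] deg 57.0
goal [ 0.4146 -0.3074  0.0785] lin [0.202  0.0023 0.4219]
```

Emit:
apply_moves(
  moves=[
    {"linear":[0.202,0.002,0.1],"turn":[0,0,1],"gripper":1},
    {"linear":[0.202,0.002,0.1],"turn":[0,0,1],"gripper":1},
    {"linear":[0.202,0.002,0.1],"turn":[0,0,1],"gripper":1},
    {"linear":[0.202,0.002,0.1],"turn":[0,0,1],"gripper":1},
    {"linear":[0.202,0.002,0.1],"turn":[0,0,1],"gripper":1},
    {"linear":[0.202,0.002,0.1],"turn":[0,0,1],"gripper":1},
    {"linear":[0.202,0.002,0.1],"turn":[0,0,1],"gripper":1},
  ],
)

```text
clock: 11.9
ee_pos: [0.415, -0.3079, 0.2082]
orientation: [-3.02, -0.866, -0.0]
contact_force: [-0.3, -0.1, 0.1]
gripper_width: 0.0858
```

```bash
python3 -c "
from h import *
st()
tx=np.radians(18)
mv(np.array([.4146,-.3074,.08]),[np.cos(tx+np.pi/2),np.sin(tx+np.pi/2),0])"
```

```text
t 11.9 hx 0.0442 hy -0.4241 z 0.2082 F hx -0.3 hy -0.1 z 0.1 w 0.08578291221500674
opt 1 turn [ 4.000e-04  0.000e+00 -3.689e+00] deg 166.0
opt -1 turn [ 0.00e+00 -3.00e-04  3.11e-01] deg 14.0
goal [ 0.4146 -0.3074  0.08  ] lin [-1.000e-04 -1.600e-03  3.204e-01]
```

Emit:
apply_moves(
  moves=[
    {"linear":[0,-0.0016,0.05],"turn":[0,0,0.2],"gripper":1},
    {"linear":[0,-0.0016,0.1],"turn":[0,0,0.31],"gripper":1},
    {"linear":[0,-0.0016,0.17],"turn":[0,0,0.31],"gripper":1},
    {"linear":[0,-0.0016,0.24],"turn":[0,0,0.31],"gripper":1},
    {"linear":[0,-0.0016,0.3],"turn":[0,0,0.31],"gripper":1},
    {"linear":[0,-0.0016,0.32],"turn":[0,0,0.31],"gripper":1},
    {"linear":[0,-0.0016,0.32],"turn":[0,0,0.31],"gripper":1},
    {"linear":[0,-0.0016,0.32],"turn":[0,0,0.31],"gripper":-1},
    {"linear":[0,-0.0016,0.32],"turn":[0,0,0.31],"gripper":-1},
    {"linear":[0,-0.0016,0.32],"turn":[0,0,0.31],"gripper":-1},
    {"linear":[0,-0.0016,0.32],"turn":[0,0,0.31],"gripper":-1},
    {"linear":[0,-0.0016,0.32],"turn":[0,0,0.31],"gripper":-1},
    {"linear":[0,-0.0016,0.32],"turn":[0,0,0.31],"gripper":-1},
    {"linear":[0,-0.0016,0.32],"turn":[0,0,0.31],"gripper":-1},
  ],
  grip_force=30,
)

```text
clock: 13.3
ee_pos: [0.4154, -0.3096, 0.0818]
orientation: [3.102, 0.489, 0.003]
contact_force: [-0.3, 1.3, 6.6]
gripper_width: 0.0424
```

```bash
python3 -c "
from h import *
o=st();print(o['ee_pos'],o['joints'].round(2))
snap('wrist','w6')"
```

```text
t 13.3 hx 0.0450 hy -0.4257 z 0.0818 F hx -0.6 hy 1.2 z 6.6 w 0.042388297989611495
[ 0.41538492 -0.30961955  0.08175974] [-0.69  0.11  2.08  0.    0.95  0.57]
```

View pics/w6.png

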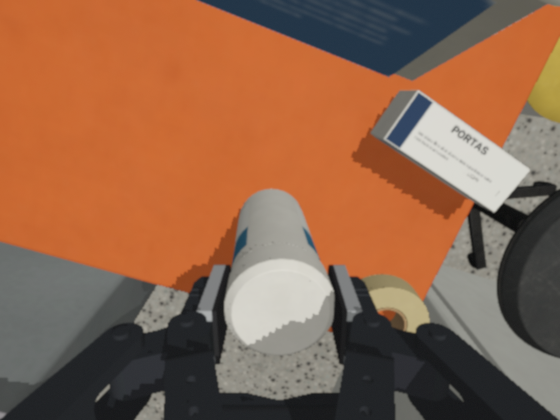

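The wrist view shows the tub's lid held between both fingers at (278,305); carton at (450,150) untouched. Lift.

Emit:
apply_moves(
  moves=[
    {"linear":[0,0,-0.02],"turn":[0,0,0],"gripper":-1},
    {"linear":[0,0,-0.08],"turn":[0,0,0],"gripper":-1},
    {"linear":[0,0,-0.16],"turn":[0,0,0],"gripper":-1},
    {"linear":[0,0,-0.25],"turn":[0,0,0],"gripper":-1},
    {"linear":[0,0,-0.35],"turn":[0,0,0],"gripper":-1},
    {"linear":[0,0,-0.44],"turn":[0,0,-0.1],"gripper":-1},
    {"linear":[0,0,-0.44],"turn":[0,0,-0.2],"gripper":-1},
    {"linear":[0,0,-0.44],"turn":[0,0,-0.35],"gripper":-1},
    {"linear":[0,0,-0.44],"turn":[0,0,-0.5],"gripper":-1},
    {"linear":[0,0,-0.44],"turn":[0,0,-0.67],"gripper":-1},
    {"linear":[0,0,-0.44],"turn":[0,0,-0.67],"gripper":-1},
  ],
)

```text
clock: 14.45
ee_pos: [0.4142, -0.3089, 0.2564]
orientation: [2.869, 1.28, -0.0]
contact_force: [-0.4, 0.5, -1.4]
gripper_width: 0.0422
```

```bash
python3 -c "
from h import *
o=st();print(o['ee_pos'])
# hopper rim refine from w3 (closest)
for n in ('w3','w4','top1','scene1'):
    z=np.load(f'pics/{n}.npz'); cm=dict(K=z['K'],eye=z['eye'],orientation=z['o']); Q=prof(z['d'],cm)
    r=Q[(Q[:,2]>.125)&(Q[:,2]<.142)&(abs(Q[:,0])<.05)&(Q[:,1]>-.05)&(Q[:,1]<.05)]
    print(n,np.percentile(r,[1,50,99],axis=0).round(4).tolist())
mv(hp(0,0,.25),HX)"
```

```text
t 14.45 hx 0.0437 hy -0.4253 z 0.2564 F hx -0.5 hy 0.4 z -1.4 w 0.04223969089492314
[ 0.41417697 -0.30890843  0.25635439]
w3 [[-0.0376, -0.0425, 0.1279], [0.0001, -0.038, 0.1342], [0.0381, -0.0309, 0.1358]]
w4 [[-0.0377, -0.0426, 0.1314], [-0.0003, -0.0386, 0.1342], [0.0385, -0.0331, 0.136]]
top1 [[-0.0384, -0.0406, 0.127], [0.0019, -0.0008, 0.1343], [0.0393, 0.0369, 0.141]]
scene1 [[-0.0389, -0.0438, 0.1255], [-0.0001, 0.0017, 0.1356], [0.0384, 0.0357, 0.1405]]
opt 1 turn [ 1.000e-04  2.000e-04 -6.427e-01] deg 28.9
opt -1 turn [ 2.0000e-04 -2.0000e-04  3.3573e+00] deg 151.1
goal [0.4673 0.1153 0.25  ] lin [ 0.8778 -0.6098  0.0157]
```

```bash
python3 -c "
from h import *
mv(hp(0,-.09,.255),HX)"
```

```text
opt 1 turn [ 1.000e-04  2.000e-04 -6.427e-01] deg 28.9
opt -1 turn [ 2.0000e-04 -2.0000e-04  3.3573e+00] deg 151.1
goal [0.4471 0.0276 0.255 ] lin [ 0.6809 -0.5009  0.0033]
```

Emit:
apply_moves(
  moves=[
    {"linear":[0.06,-0.045,0],"turn":[0,0,-0.1],"gripper":-1},
    {"linear":[0.14,-0.1,0],"turn":[0,0,-0.2],"gripper":-1},
    {"linear":[0.22,-0.16,0],"turn":[0,0,-0.3],"gripper":-1},
    {"linear":[0.3,-0.22,0],"turn":[0,0,-0.4],"gripper":-1},
    {"linear":[0.38,-0.28,0],"turn":[0,0,-0.5],"gripper":-1},
    {"linear":[0.46,-0.34,0],"turn":[0,0,-0.6],"gripper":-1},
    {"linear":[0.54,-0.4,0],"turn":[0,0,-0.643],"gripper":-1},
    {"linear":[0.61,-0.45,0],"turn":[0,0,-0.643],"gripper":-1},
    {"linear":[0.66,-0.48,0],"turn":[0,0,-0.643],"gripper":-1},
    {"linear":[0.68,-0.5,0],"turn":[0,0,-0.643],"gripper":-1},
    {"linear":[0.68,-0.5,0],"turn":[0,0,-0.643],"gripper":-1},
    {"linear":[0.68,-0.5,0],"turn":[0,0,-0.643],"gripper":-1},
  ],
)

```text
clock: 15.65
ee_pos: [0.4472, 0.0264, 0.256]
orientation: [2.459, 1.954, -0.001]
contact_force: [-0.3, -0.2, -0.7]
gripper_width: 0.0424
```

```bash
python3 -c "
from h import *
o=st();print(o['ee_pos'])
p,d,cm=snap('wrist','w7'); Q=prof(d,cm)
r=Q[(Q[:,2]>.131)&(Q[:,2]<.139)&(abs(Q[:,0])<.06)&(Q[:,1]>-.06)&(Q[:,1]<.06)]
print(len(r),np.percentile(r,[.5,1,50,99,99.5],axis=0).round(4).tolist())
i=r[(abs(r[:,0])<.02)];print('inner y',np.percentile(i[i[:,1]>0][:,1],[2,98]),np.percentile(i[i[:,1]<0][:,1],[2,98]) if (i[:,1]<0).any() else '')
i=r[(abs(r[:,1])<.02)];print('inner x',np.percentile(i[i[:,0]>0][:,0],[2,98]),np.percentile(i[i[:,0]<0][:,0],[2,98]))
t=Q[(Q[:,2]>.26)&(abs(Q[:,0])<.028)&(Q[:,1]<-.04)&(Q[:,1]>-.14)&(Q[:,2]<.3)]
print('lid',len(t),np.percentile(t,[1,50,99],axis=0).round(4).tolist())
p,d,cm=snap('scene','s7');snap('top','t7')
Q=prof(d,cm);t=Q[(Q[:,2]>.16)&(Q[:,2]<.25)&(abs(Q[:,0])<.035)&(Q[:,1]<-.04)&(Q[:,1]>-.14)];print('scene tub',len(t),np.percentile(t,[1,50,99],axis=0).round(4).tolist())
"
```

```text
t 15.65 hx 0.0004 hy -0.0911 z 0.2560 F hx -0.2 hy -0.3 z -0.7 w 0.04243025479365966
[0.44720863 0.02639922 0.25603786]
5031 [[-0.0384, -0.0423, 0.1313], [-0.0382, -0.0422, 0.1316], [0.0011, 0.0032, 0.1343], [0.0389, 0.0347, 0.136], [0.039, 0.0353, 0.1362]]
inner y [0.02729031 0.03486729] [-0.04226893 -0.03462457]
inner x [0.03130102 0.03904928] [-0.03838177 -0.03065488]
lid 13503 [[-0.0257, -0.1092, 0.2628], [0.0007, -0.0842, 0.2805], [0.0271, -0.0698, 0.298]]
scene tub 410 [[-0.0243, -0.1141, 0.1779], [-0.0057, -0.1092, 0.2156], [0.0169, -0.0927, 0.2492]]
```

View pics/w7.png

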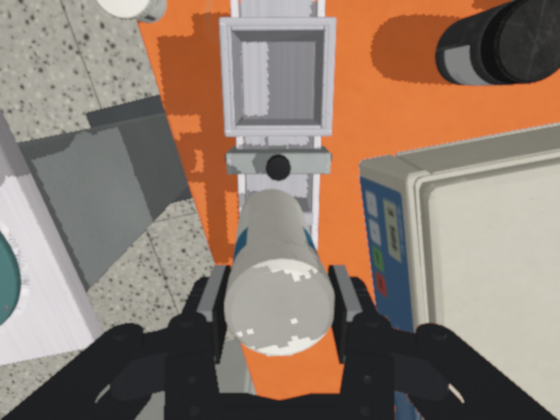

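View pics/s7.png

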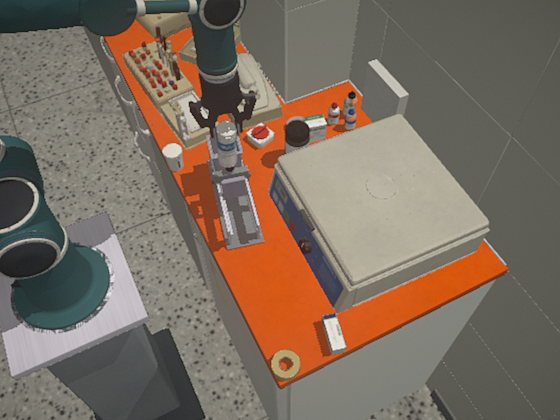

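The wrist view shows the bore at (278,78), knob (278,167) and the tub held upright at (278,290). In the scene view the tub is above the rails, clear of everything. Bore centre refined to hx 0.0004, hy -0.0037.

```bash
python3 -c "
from h import *
mv(hp(0.0004,-.003,.25),HX);mv(hp(0.0004,-.003,.157),HX)"
```

```text
opt 1 turn [-0.0001  0.0006 -0.0026] deg 0.1
opt -1 turn [1.0000e-03 1.0000e-04 3.9974e+00] deg 179.9
goal [0.467  0.1123 0.25  ] lin [ 0.2214 -0.001   0.015 ]
opt 1 turn [-0.0001  0.0006 -0.0026] deg 0.1
opt -1 turn [1.0000e-03 1.0000e-04 3.9974e+00] deg 179.9
goal [0.467  0.1123 0.157 ] lin [ 0.2215 -0.001   0.2475]
```

Emit:
apply_moves(
  moves=[
    {"linear":[0.06,0,0],"turn":[0,0,0],"gripper":-1},
    {"linear":[0.13,0,0],"turn":[0,0,0],"gripper":-1},
    {"linear":[0.19,-0.001,0],"turn":[0,0,0],"gripper":-1},
    {"linear":[0.2215,-0.001,0.0],"turn":[0,0,0],"gripper":-1},
    {"linear":[0.2215,-0.001,0.0],"turn":[0,0,0],"gripper":-1},
    {"linear":[0.2215,-0.001,0.03],"turn":[0,0,0],"gripper":-1},
    {"linear":[0.2215,-0.001,0.06],"turn":[0,0,0],"gripper":-1},
    {"linear":[0.2215,-0.001,0.07],"turn":[0,0,0],"gripper":-1},
    {"linear":[0.2215,-0.001,0.07],"turn":[0,0,0],"gripper":-1},
  ],
)

```text
clock: 16.7
ee_pos: [0.4657, 0.1126, 0.2263]
orientation: [-2.459, -1.954, 0.005]
contact_force: [0.4, 0.5, -0.7]
gripper_width: 0.0424
```

```bash
python3 -c "
from h import *
o=st();print(o['ee_pos'])
snap('scene','s8');p=snap('wrist','w8')
a=cv2.imread('pics/s8.png')[60:220,140:340];cv2.imwrite('pics/s8c.png',cv2.resize(a,None,fx=3,fy=3))
mv(hp(0.0004,-.003,.157),HX)"
```

```text
t 16.7 hx -0.0009 hy -0.0030 z 0.2263 F hx 0.3 hy 0.6 z -0.7 w 0.04242393598264081
[0.46574198 0.11262605 0.22627291]
opt 1 turn [-0.0006  0.0003 -0.0008] deg 0.0
opt -1 turn [5.0000e-04 9.0000e-04 3.9992e+00] deg 180.0
goal [0.467  0.1123 0.157 ] lin [-0.0017  0.001   0.177 ]
```

View pics/s8c.png

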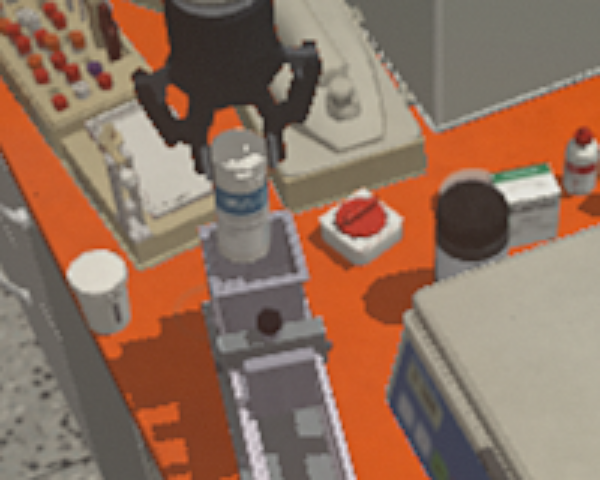

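View pics/w8.png

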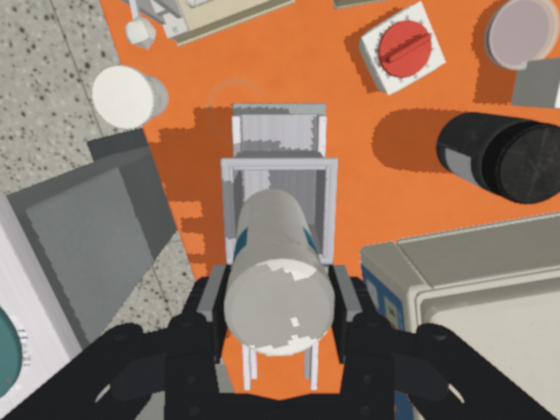

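```bash
python3 -c "
from h import *
from scipy.optimize import least_squares
for n in ('w8','s8'):
    z=np.load(f'pics/{n}.npz'); cm=dict(K=z['K'],eye=z['eye'],orientation=z['o']); Q=prof(z['d'],cm)
    print(n, 'cam in hopper', (cm['eye']-np.r_[HC,0])@HX)
    for lo,hi in((.147,.16),(.16,.18),(.18,.2),(.2,.22)):
        t=Q[(Q[:,2]>lo)&(Q[:,2]<hi)&(abs(Q[:,0])<.03)&(abs(Q[:,1])<.035)]
        if len(t)>10:
            f=least_squares(lambda p:np.hypot(t[:,0]-p[0],t[:,1]-p[1])-p[2],[0,0,.021],loss='soft_l1',f_scale=.001)
            g=least_squares(lambda p:np.hypot(t[:,0]-p[0],t[:,1]-p[1])-.0215,[0,0],loss='soft_l1',f_scale=.001)
            print(lo,len(t),t.min(0).round(3),t.max(0).round(3),'circ',f.x.round(4),'r21.5',g.x.round(4))
    r=Q[(Q[:,2]>.131)&(Q[:,2]<.139)&(abs(Q[:,0])<.06)&(Q[:,1]>-.06)&(Q[:,1]<.06)]
    print('rim',len(r),np.percentile(r,[1,99],axis=0).round(4).tolist())
"
```

```text
w8 cam in hopper 0.0006170029386807148
0.147 301 [-0.025  0.002  0.147] [0.015 0.018 0.16 ] circ [-0.0046 -0.0033  0.0211] r21.5 [-0.0046 -0.0037]
0.16 620 [-0.025  0.001  0.16 ] [0.016 0.018 0.18 ] circ [-0.0037 -0.0036  0.0215] r21.5 [-0.0037 -0.0037]
0.18 826 [-0.023  0.001  0.18 ] [0.017 0.018 0.2  ] circ [-0.0025 -0.0036  0.0215] r21.5 [-0.0025 -0.0037]
0.2 1135 [-0.022  0.001  0.2  ] [0.019 0.018 0.22 ] circ [-0.0013 -0.0036  0.0215] r21.5 [-0.0013 -0.0037]
rim 3577 [[-0.0383, -0.0403, 0.1318], [0.0389, 0.0354, 0.1358]]
s8 cam in hopper -0.07148878498708272
0.147 58 [-0.026 -0.027  0.147] [ 0.015 -0.005  0.16 ] circ [-0.0058 -0.0023  0.0207] r21.5 [-0.0058 -0.0014]
0.16 101 [-0.026 -0.029  0.16 ] [ 0.013 -0.003  0.18 ] circ [-0.0053 -0.0042  0.0202] r21.5 [-0.005  -0.0026]
0.18 107 [-0.026 -0.028  0.18 ] [ 0.015 -0.002  0.2  ] circ [-0.0039 -0.0024  0.0212] r21.5 [-0.0038 -0.002 ]
0.2 114 [-0.024 -0.028  0.2  ] [ 0.017 -0.002  0.22 ] circ [-0.0026 -0.0032  0.0209] r21.5 [-0.0025 -0.0024]
rim 248 [[-0.0389, -0.043, 0.1319], [0.0386, 0.0364, 0.1389]]
```

Depth shows the tub hanging about 3.3° off vertical, with its bottom towards -x. I'll correct this with a small tool tilt before lowering.

Emit:
apply_moves(
  moves=[
    {"linear":[0,0.002,0],"turn":[-0.073,0,0],"gripper":-1},
    {"linear":[0,0.002,0],"turn":[-0.073,0,0],"gripper":-1},
    {"linear":[0,0.002,0.03],"turn":[-0.073,0,0],"gripper":-1},
    {"linear":[0,0.002,0.06],"turn":[-0.073,0,0],"gripper":-1},
    {"linear":[0,0.002,0.09],"turn":[-0.073,0,0],"gripper":-1},
    {"linear":[0,0.002,0.12],"turn":[-0.073,0,0],"gripper":-1},
    {"linear":[0,0.002,0.15],"turn":[-0.073,0,0],"gripper":-1},
    {"linear":[0,0.002,0.165],"turn":[-0.073,0,0],"gripper":-1},
    {"linear":[0,0.002,0.165],"turn":[-0.073,0,0],"gripper":-1},
  ],
)

```text
clock: 17.7
ee_pos: [0.4667, 0.1131, 0.1604]
orientation: [2.424, 1.928, 0.051]
contact_force: [-0.6, -0.5, -0.6]
gripper_width: 0.0429
```

```bash
cat >> h.py <<'E'
def tub(n):
    from scipy.optimize import least_squares
    z=np.load(f'pics/{n}.npz'); cm=dict(K=z['K'],eye=z['eye'],orientation=z['o']); Q=prof(z['d'],cm)
    for lo,hi in((.137,.145),(.145,.155),(.155,.165),(.16,.182),(.18,.2)):
        t=Q[(Q[:,2]>lo)&(Q[:,2]<hi)&(abs(Q[:,0])<.027)&(abs(Q[:,1])<.035)]
        if len(t)>10:
            g=least_squares(lambda p:np.hypot(t[:,0]-p[0],t[:,1]-p[1])-.0215,[0,0],loss='soft_l1',f_scale=.001)
            print(n,lo,len(t),t.min(0).round(4),t.max(0).round(4),'r21.5',g.x.round(4))
E
python3 -c "
from h import *
o=st();print(o['ee_pos'])
snap('wrist','w9');snap('scene','s9');tub('w9');tub('s9')"
```

```text
t 17.7 hx -0.0001 hy -0.0023 z 0.1604 F hx -0.4 hy -0.6 z -0.6 w 0.04292315292221404
[0.46672503 0.11308069 0.16043529]
w9 0.137 444 [-0.0209  0.0009  0.137 ] [0.0196 0.0185 0.145 ] r21.5 [-0.0001 -0.0034]
w9 0.145 627 [-0.0208  0.0014  0.145 ] [0.0203 0.0188 0.155 ] r21.5 [-0.0001 -0.0034]
w9 0.155 732 [-0.0269  0.0018  0.155 ] [0.022  0.0188 0.1649] r21.5 [-0.0001 -0.0034]
w9 0.16 2723 [-0.027  -0.0287  0.16  ] [0.027  0.0198 0.182 ] r21.5 [-0.0001 -0.0023]
w9 0.18 10903 [-0.027  -0.0244  0.18  ] [0.027  0.0196 0.2   ] r21.5 [-0.0009 -0.0037]
s9 0.137 35 [-0.0206 -0.0267  0.1373] [ 0.0174 -0.0062  0.1449] r21.5 [ 0.0006 -0.0016]
s9 0.145 52 [-0.021  -0.0264  0.145 ] [ 0.0179 -0.0048  0.1549] r21.5 [ 0.0002 -0.0014]
s9 0.155 50 [-0.0193 -0.0263  0.155 ] [ 0.0207 -0.0038  0.1648] r21.5 [-0.0001 -0.001 ]
s9 0.16 115 [-0.0257 -0.0266  0.16  ] [ 0.0254 -0.0058  0.1819] r21.5 [ 0.0001 -0.0022]
s9 0.18 268 [-0.0268 -0.0268  0.18  ] [0.0268 0.02   0.1998] r21.5 [ 0.0008 -0.003 ]
```

Vertical and centred, no contact force. Creep down to contact.

Emit:
apply_moves(
  moves=[
    {"linear":[0,0,0.006],"turn":[0,0,0],"gripper":-1},
    {"linear":[0,0,0.012],"turn":[0,0,0],"gripper":-1},
    {"linear":[0,0,0.018],"turn":[0,0,0],"gripper":-1},
    {"linear":[0,0,0.018],"turn":[0,0,0],"gripper":-1},
  ],
)

```text
clock: 18.2
ee_pos: [0.4679, 0.1132, 0.1546]
orientation: [2.423, 1.927, 0.055]
contact_force: [0.3, 0.5, 0.1]
gripper_width: 0.0422
```

Emit:
apply_moves(
  moves=[
    {"linear":[0,0,0.003],"turn":[0,0,0],"gripper":-1},
    {"linear":[0,0,0.006],"turn":[0,0,0],"gripper":-1},
  ],
)

```text
clock: 18.4
ee_pos: [0.4684, 0.1132, 0.1525]
orientation: [2.423, 1.927, 0.056]
contact_force: [-0.1, 0.2, -0.6]
gripper_width: 0.0422
```

Emit:
apply_moves(
  moves=[
    {"linear":[0,0,0.003],"turn":[0,0,0],"gripper":-1},
    {"linear":[0,0,0.006],"turn":[0,0,0],"gripper":-1},
  ],
)

```text
clock: 18.6
ee_pos: [0.469, 0.1133, 0.1514]
orientation: [2.423, 1.927, 0.057]
contact_force: [-3.1, -0.6, 12.1]
gripper_width: 0.0427
```

```bash
python3 -c "
from h import *
st();snap('wrist','w10');tub('w10')"
```

```text
t 18.6 hx 0.0021 hy -0.0016 z 0.1514 F hx -2.9 hy -1.3 z 12.1 w 0.04273544525265173
w10 0.137 499 [-0.0188  0.0021  0.1371] [0.0217 0.0194 0.145 ] r21.5 [ 0.002  -0.0027]
w10 0.145 752 [-0.0248  0.0016  0.145 ] [0.0242 0.0193 0.155 ] r21.5 [ 0.002  -0.0028]
w10 0.155 995 [-0.027   0.0026  0.155 ] [0.027  0.0203 0.165 ] r21.5 [ 0.0015 -0.0015]
w10 0.16 11162 [-0.0269 -0.0278  0.16  ] [0.027  0.0207 0.182 ] r21.5 [ 0.0015 -0.0021]
w10 0.18 2334 [-0.027  -0.0136  0.18  ] [0.027  0.0121 0.2   ] r21.5 [0.0006 0.0032]
```

On the gate (12 N, TCP height matching). Ease up 2 mm and release.

Emit:
apply_moves(
  moves=[
    {"linear":[0,0,-0.004],"turn":[0,0,0],"gripper":-1},
    {"linear":[0,0,-0.005],"turn":[0,0,0],"gripper":0.3},
    {"linear":[0,0,-0.005],"turn":[0,0,0],"gripper":0.6},
    {"linear":[0,0,-0.005],"turn":[0,0,0],"gripper":1},
    {"linear":[0,0,-0.005],"turn":[0,0,0],"gripper":1},
    {"linear":[0,0,-0.005],"turn":[0,0,0],"gripper":1},
    {"linear":[0,0,-0.005],"turn":[0,0,0],"gripper":1},
    {"linear":[0,0,-0.005],"turn":[0,0,0],"gripper":1},
  ],
)

```text
clock: 19.45
ee_pos: [0.4683, 0.1132, 0.1521]
orientation: [2.423, 1.927, 0.055]
contact_force: [0.3, -0.1, 0.7]
gripper_width: 0.0853
```

```bash
python3 -c "
from h import *
st();snap('wrist','w11');tub('w11')"
```

```text
t 19.45 hx 0.0014 hy -0.0018 z 0.1521 F hx 0.4 hy -0.0 z 0.7 w 0.0853442166246317
w11 0.137 513 [-0.0181 -0.0026  0.1371] [0.0232 0.0187 0.145 ] r21.5 [ 0.0029 -0.0033]
w11 0.145 750 [-0.0178  0.0005  0.145 ] [0.0222 0.0188 0.155 ] r21.5 [ 0.0032 -0.0034]
w11 0.155 675 [-0.0181  0.0021  0.155 ] [0.0236 0.0198 0.165 ] r21.5 [ 0.0033 -0.0025]
w11 0.16 9680 [-0.0183 -0.0291  0.16  ] [0.0254 0.0198 0.1785] r21.5 [ 0.0035 -0.0033]
```

View pics/w11.png

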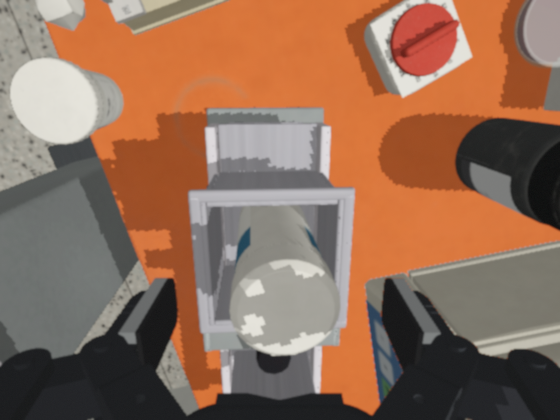

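The wrist view shows the tub standing in the bore at (283,290), with the fingers clear on both sides. Retract.

Emit:
apply_moves(
  moves=[
    {"linear":[0,0,-0.03],"turn":[0,0,0],"gripper":1},
    {"linear":[0,0.004,-0.08],"turn":[0,0,0],"gripper":1},
    {"linear":[0,0.008,-0.15],"turn":[0,0,0],"gripper":1},
    {"linear":[0,0.012,-0.24],"turn":[0.073,0,0],"gripper":1},
    {"linear":[-0.1,0.012,-0.33],"turn":[0.073,0,0],"gripper":1},
    {"linear":[-0.2,0.012,-0.36],"turn":[0.073,0,0],"gripper":1},
    {"linear":[-0.2,0.012,-0.36],"turn":[0.073,0,0],"gripper":1},
    {"linear":[-0.2,0.012,-0.36],"turn":[0.073,0,0],"gripper":1},
  ],
)

```text
clock: 20.3
ee_pos: [0.4472, 0.0355, 0.2974]
orientation: [2.46, 1.952, 0.004]
contact_force: [-0.5, -0.1, 0.7]
gripper_width: 0.0856
```

```bash
python3 -c "
from h import *
st()
snap('wrist','w12');snap('scene','s12');snap('top','t12')
tub('w12');tub('s12')
for n in ('w12','s12'):
    z=np.load(f'pics/{n}.npz'); cm=dict(K=z['K'],eye=z['eye'],orientation=z['o']); Q=prof(z['d'],cm)
    t=Q[(Q[:,2]>.165)&(Q[:,2]<.19)&(abs(Q[:,0])<.03)&(abs(Q[:,1])<.035)];print(n,'lid top z',np.percentile(t[:,2],[5,50,95]))
    p=Q[(Q[:,2]>.11)&(Q[:,2]<.13)&(abs(Q[:,0])<.025)&(Q[:,1]<-.1)&(Q[:,1]>-.23)]; k=Q[(Q[:,2]>.118)&(abs(Q[:,0])<.007)&(Q[:,1]>-.075)&(Q[:,1]<-.062)]
    for s,nm in((p,'plate'),(k,'knob')):
        if len(s): print(n,nm,len(s),np.percentile(s,[2,50,98],axis=0).round(4).tolist())
a=cv2.imread('pics/s12.png')[60:260,120:350];a=cv2.resize(a,None,fx=2.5,fy=2.5);cv2.imwrite('pics/s12c.png',a)
"
```

```text
t 20.3 hx -0.0016 hy -0.0822 z 0.2974 F hx -0.5 hy -0.2 z 0.7 w 0.08563234789299491
w12 0.16 3224 [-0.0181 -0.0281  0.1676] [0.0252 0.0183 0.1785] r21.5 [ 0.0039 -0.0059]
s12 0.137 49 [-0.0263 -0.0257  0.1373] [0.0226 0.0321 0.145 ] r21.5 [ 0.0021 -0.0014]
s12 0.145 47 [-0.0181 -0.0277  0.145 ] [ 0.0218 -0.0007  0.155 ] r21.5 [ 0.0023 -0.0013]
s12 0.155 43 [-0.0179 -0.0263  0.155 ] [ 0.0217 -0.0046  0.1644] r21.5 [ 0.0028 -0.0022]
s12 0.16 274 [-0.019  -0.0293  0.1602] [0.0247 0.0183 0.182 ] r21.5 [ 0.0026 -0.0027]
s12 0.18 24 [-0.0147 -0.022   0.1801] [0.0206 0.0119 0.1829] r21.5 [0.0083 0.0016]
w12 lid top z [0.17319222 0.17571202 0.17711975]
w12 plate 702 [[-0.024, -0.1156, 0.1237], [-0.0007, -0.1092, 0.1262], [0.0235, -0.1039, 0.1277]]
w12 knob 1586 [[-0.0068, -0.0738, 0.1264], [0.0002, -0.0721, 0.374], [0.0067, -0.0635, 0.378]]
s12 lid top z [0.16846882 0.17691471 0.18040266]
s12 plate 173 [[-0.0236, -0.1174, 0.1103], [-0.0008, -0.1138, 0.124], [0.0242, -0.1033, 0.1299]]
s12 knob 29 [[-0.0065, -0.0741, 0.1194], [-0.0, -0.0698, 0.1287], [0.0063, -0.0626, 0.1338]]
```

View pics/s12c.png

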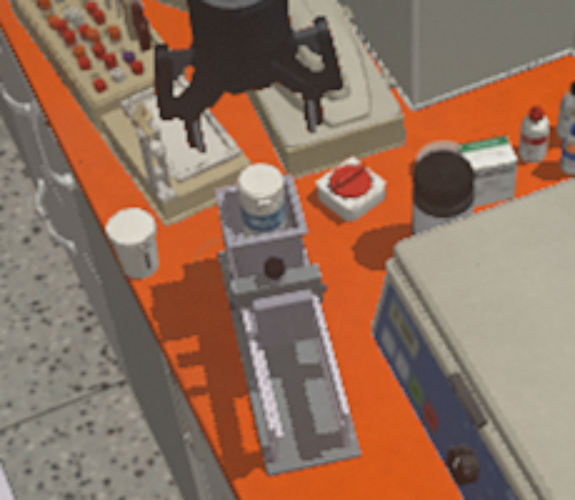

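View pics/w12.png

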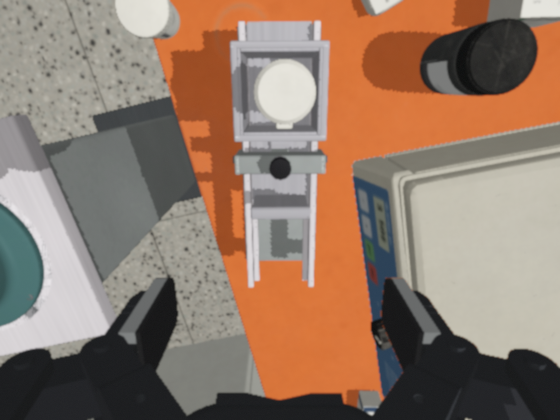

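The scene and wrist views agree. The tub stands upright in the bore (wrist (285,92)), with its lid top at 0.176 (expected 0.177). The plate has not moved, the knob is still down, and the gripper is clear.

```bash
python3 -c "
from h import *
print(env.hand_in())"
```

```text
the job is handed in; nothing more can be done
None
```

The gate is shut and latched, the tub of test strips stands upright in the hopper on the closed gate, and the job was handed in at about 20.5 s of the 67 s allowed.

- **Gate:** I pushed it shut in small, steady steps. The highest force I read was 22 N, well under the 60 N ramming limit. The force dropped as the catch fell in, and I carried on gently to the solid stop.
- **Catch:** After the stop, the black knob had dropped about 5 mm, from 0.132 to 0.127 m, and it was still down after the tub was placed. I did not pull on the gate to test it.
- **Tub:** It hung about 3.3° off vertical in the gripper, so I tilted the tool to straighten it before lowering. It touched the gate at about 12 N and was released there. In the last pictures it is upright and about 3 mm off the bore's centre, with the lid top at 0.176 m against an expected 0.177 m.
- **Other things on the bench:** I did not touch the cup, jar or carton. I did not re-measure their positions at the end.

**One disagreement:** with the gate against its stop, I measured about 27 mm from the push plate to the catch bridge, where the description says about 34 mm. The catch's 3 mm play and a plate edge that measured wider than 8 mm probably explain most of that.

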